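Set the polariser ring to its mark, then open the shutter

ROBOT

A 6-joint arm with a two-finger parallel gripper is mounted at the origin on the work surface. World frame = base frame: x ahead of the robot, y to its left, z up, the work surface at z = 0. Lengths are in m, angles in rad, forces in N, time in s.
With the tool pointing down it reaches from about 0.35 to 0.775 m from the base axis. Payload 5.5 kg.
Tool frame: the origin (TCP) lies at the very end of the fingers, on their centre line; the grasp point (between the pads) lies 19 mm behind it; z points along the fingers, y is the line along which they close (so a half turn about z gives the same grasp; the last joint's range is limited). The gripper opens to 85 mm and grips with 20 to 120 N. Pads are 22 mm wide; open, the fingers measure 114 mm over their backs; the gripper's body (76 mm by 85 mm) begins 54 mm behind the grasp point. The pads swing forward as they close: fully open they stand 13 mm farther back than shut.
Start: joints at [0.985, 0.313, 0.046, 1.304, 0, 1.431], TCP at [0.248, 0.519, 0.231] pointing down, gripper open.
Joint ranges: [-2.76, 2.76], [-0.86, 1.69], [-1.03, 1.26], [-2.2, 2.34], [-1.47, 1.5], [-3.14, 3.14]. Speed limits (rad/s): [2.57, 2.57, 3.14, 3.14, 3.14, 3.14].

INTERFACE

Orientations are given as a rotation vector (axis times angle).
In Python, from rig import sense, vision, ticket, finder gives the robot as it stands. The module is installed in compiled form; this text tells all that it offers.
- The arm moves only by the tool step_arm, never from a script. Its argument "increments" is a list of rows, each a list of 4 numbers: the shift along the tool's x, y, z in units of 120 mm (1.0 is 120 mm), then the turn about the tool's z in units of pi/4 rad (1.0 is pi/4 rad). In form: [[tx, ty, tz, spin], ...]. A call has 1 to 12 rows; each row shifts and turns the commanded pose from where the row before left it, along the tool's axes as they then stand; what a row does not reach is not made up. A row lasts 1/10 s, in which the tool goes at most 50 mm and 8.59 degrees, less where a joint would pass 70% of its speed; a pose out of reach is approached as far as the arm can. A call with a number of a shift or a turn outside -1 to 1 is refused whole. A call with a gripper value outside its range is refused whole. "claw" is the closure, from -1 (fully open) to 1 (shut), set as the call begins (left out, the last holds). The fingers move at their own pace and stop on an object; "newtons" is the grip in N (left out, the last holds). Time passes only in rows, so rows that do not move let the fingers close. It gives the time, the measured TCP pose, the force, the opening and the grip force at its end, in the units of the state.
- sense(): the state, without advancing time (a new reading comes with each control period).
- vision.capture(name): name is "scene" or "top" or "wrist"; returns a dict with "color" (420x560x3 uint8, red, green, blue), "range_z" (420x560 float32, m along the optical axis (not along the pixel's ray), 0 where there is no reading), "intrinsics" (3x3 intrinsics, pixels), "rvec" (rotation vector, rad) and "tvec" (3), from world to camera coordinates, as OpenCV has them. Camera axes: x right, y down, z forward; pixel columns grow to the right and rows downward; lengths in m; the calibration is good to about 2 mm. A picture is of the moment at which its call begins.
- ticket.sign_off(): hands the job in; it is judged then, once.
Trained networks look in the newest picture that a camera, given by its name, has taken for a name from the list of things; names that differ only in an ending like _2 or _b are one class to them, and where a whole thing is asked for, a point or a joint stands for the part that bears it (a point fixed in the world has none). Each returns a list of dicts, best first, with "p" (0 to 1); they miss things now and then, are a little off and sometimes report something else, mostly with a low value. They report only what shows in the picture. A call takes as long as a camera call. They do not tell look-alikes from the thing itself.
- finder.masks_of(camera, query): "mask" (420x560 bool, what is visible of it) and "location" ([column, row] in pixels, amid what is visible of it).
The state is a dict: "time_s": time; "joint_pos": joint angles; "dq": joint speeds; "effort": joint torques, N m; "position": TCP position; "tcp_rot": TCP orientation; "contact_force": force on the tool from outside, world axes, zero at the start; "torque": the same for the moment, N m; "grip_width": opening from 0.0 (shut) to 1.0 (fully open); "finger_force": force on a finger pad.
Only numpy, scipy, OpenCV 4.12 (cv2) and the standard library are available. Lean on these libraries where they do the work, as an engineer would, in place of code of your own. Each camera call takes 0.05 s, during which the arm holds its last target. There are 200 camera calls.

TASK

On the polariser housing, push the upright tab of the ring's lever round the scale until the lever stands over the middle of the small dark metal clip on the rim; only then push the tab of the shutter blade so that the blade swings off the glass as far as it goes. Just push with the fingertips: do not pinch the tabs, do not shove or lift the housing or shift the clip, and leave the things around it where they are. Finish with the lever still on the clip and the robot clear.

Things in the scene. Friction and masses are not known exactly. Their poses are not given: they have to be found in the camera images.
- mount: polariser housing: grey-painted steel base plate 150 x 150 mm, top at z = 20 mm, with a bare-metal scale disc (radius 72 mm, top at z = 34 mm) on it. It stands loose on four rubber feet, weighs about 4 kg, and slides if pushed with more than some 15 N. Origin: on the vertical axis of the ring, at table height. In its own frame (z up) the scale with its black marks (one each 5 degrees, long ones each 15) lies round the -x side, which roughly faces the robot.
- ring (a joint): angle of the polariser ring (black, radius 46 mm, top at z = 49 mm, glass in its middle) in rad, -1.1 to 1.1. It bears a radial steel lever arm 6 mm wide at z = 41 to 48 mm, ending in an upright black tab. At 0 the lever points along the housing's own -x; positive is anticlockwise seen from above. It turns with about 1.2 N at the tab and stays where it is left.
- lever_tab (a point): centre of the tab at the end of the ring's lever, 98 mm from the ring's axis, at z = 51 mm. The tab is 16 mm radially, 10 mm along the arc and 30 mm high (z = 36 to 66 mm).
- lever_mark (a point): point on the centre line of the lever arm, 78 mm from the ring's axis, z = 41 mm.
- clip (a joint): angle in rad of the small dark metal clip on the rim of the scale, counted just as for the ring: the lever is on the clip when joint ring equals joint clip. The clip marks the wanted setting; it is stiff (6 N) and must stay.
- clip_mark (a point): middle of the clip, 78 mm from the ring's axis. The clip is 18 mm wide along the arc, lies from 62 to 85 mm from the axis with a point towards it, top at z = 37 mm: the lever arm passes 3 mm above it.
- shutter (a joint): angle in rad of the shutter, a dark steel blade (4 mm thick, z = 58 to 62 mm) that turns level about a post on the housing: 0 = its 58 mm disc covers the ring's glass, 1.3 = swung clear against its stop. Positive is anticlockwise seen from above. Turns with about 0.9 N at its tab and stays where it is left.
- shutter_post (a point): pivot of the shutter: in the housing's frame 60 mm along +x and 60 mm along +y from the ring's axis, z = 60 mm. Post and hub end at z = 66 mm.
- shutter_tab (a point): centre of the upright black tab at the free end of the shutter blade, 116 mm from the pivot, z = 80 mm. At joint 0 it lies from the pivot along (-1, -1) in the housing's frame, so past the ring's axis. The tab is 14 mm along the blade, 10 mm across it and 36 mm high (z = 62 to 98 mm).
- lever_half_l: half of the lever's tab, 5 mm thick: the side that is met when pushing anticlockwise (seen from above); origin at the tab's centre.
- lever_half_r: the other half of the lever's tab, met when pushing clockwise; origin at the tab's centre.
- shutter_half_l: half of the shutter's tab, 5 mm thick: the side that is met when pushing anticlockwise (opening); origin at the tab's centre.
- shutter_half_r: the other half of the shutter's tab, met when pushing clockwise; origin at the tab's centre.
- vial: bystander: a small capped glass vial, 28 mm across, 55 mm tall, upright, standing beside the housing, some 155 mm from the ring's axis; origin at the centre of its underside
- lens_cell: bystander: a black round lens cell lying flat, 40 mm across, 16 mm tall, on the other side of the housing; origin at the centre of its underside
- post_holder: bystander: a bare optical post on a small foot, 50 x 25 mm, 69 mm tall, beyond the housing; origin at the centre of its underside
- bottle: bystander: a white bottle, 64 mm across, 150 mm tall; origin at the centre of its underside
- tube_rack: bystander: a rack 70 x 200 mm with five capped tubes, 109 mm tall; origin at the centre of its underside
- pipette: bystander: a pipette lying down, about 265 mm long; origin at the centre of its underside
- driver: bystander: a screwdriver lying down, 170 mm long; origin on the table under its middle
Things that resemble listed ones, but are neither listed nor needed, are in the scene too. Of the things shaped like the mount, the grey one is meant.

How it is judged:
By the outcome, as a careful person would: the job done as asked, in the order asked, and still so for the second after the job is handed in, with the robot touching nothing.
It also fails if it takes over 64 s, if anything falls off the work surface, if the arm or the gripper's body presses on something with over 40 N, if the wrist force passes 120 N, or if a joint passes its speed limit or range.

## Working session

There is one attempt and no reset: what is moved stays moved. The work goes in short steps, Python scripts to look and compute and a tool call to move; the robot and the scene stay as the last step left them, time stands still between calls to the robot, and variables do not carry over. Pictures are saved under pics/ and viewed, at most 10 in all, crops included, and the job is handed in when it is done.

Besides the shell and the picture viewer there is one more tool, called after "Call:" as a command line: name --pt "numbers of a row" for each row, then --argument value for the rest. step_arm: Moves the arm, as the interface text tells. Shifts and turns lie within -1 to 1; 1 stands for 120 mm of shift or pi/4 rad of turn. Its arguments: {"type":"object","properties":{"increments":{"type":"array"},"claw":{"type":"number"},"newtons":{"type":"number"}},"required":["increments"]}

```bash
mkdir -p pics; cat > h.py <<'E'
import numpy as np, cv2
from rig import sense, vision, ticket, finder
def cap(n):
    c=vision.capture(n); R=cv2.Rodrigues(np.array(c["rvec"],float))[0]; c["R"]=R; c["t"]=np.array(c["tvec"],float).ravel(); c["K"]=np.array(c["intrinsics"],float); return c
def cloud(c):
    z=c["range_z"]; v,u=np.indices(z.shape); K=c["K"]
    P=np.stack([(u-K[0,2])/K[0,0]*z,(v-K[1,2])/K[1,1]*z,z],-1)
    return (P-c["t"])@c["R"]
def onz(c,uv,z):
    K=c["K"]; d=c["R"].T@np.array([(uv[0]-K[0,2])/K[0,0],(uv[1]-K[1,2])/K[1,1],1]); o=-c["R"].T@c["t"]
    return o+d*(z-o[2])/d[2]
def proj(c,p): 
    q=c["K"]@(c["R"]@np.array(p)+c["t"]); return q[:2]/q[2]
def save(c,f,box=None,s=1):
    im=c["color"][:,:,::-1]
    if box: im=im[box[1]:box[3],box[0]:box[2]]
    cv2.imwrite("pics/"+f,cv2.resize(im,None,fx=s,fy=s,interpolation=cv2.INTER_CUBIC))
E
python3 - <<'E'
from h import *
for n in ["top","scene"]:
    c=cap(n); save(c,n+"1.png"); P=cloud(c)
    print(n,-c["R"].T@c["t"])
    for q in ["mount","ring","lever_tab","clip","shutter","shutter_tab","vial","lens_cell","post_holder","bottle","tube_rack","pipette","driver"]:
        for r in finder.masks_of(n,q)[:3]:
            m=r["mask"]; p=P[m&(c["range_z"]>0)]
            print(q,round(r["p"],2),np.round(r["location"]),m.sum(),np.round(np.median(p,0),3) if len(p) else None)
E
```

```text
top [0.30521065 0.00268922 1.12524359]
mount 0.9 [332. 232.] 3611 [ 0.369 -0.142  0.035]
mount 0.88 [230. 246.] 3588 [0.327 0.117 0.036]
mount 0.77 [256. 159.] 3239 [0.556 0.057 0.036]
ring 0.91 [251. 162.] 672 [0.543 0.062 0.05 ]
ring 0.87 [342. 236.] 685 [ 0.367 -0.147  0.05 ]
ring 0.62 [159. 313.] 681 [0.163 0.288 0.05 ]
lever_tab 0.88 [238. 242.] 667 [0.339 0.105 0.05 ]
lever_tab 0.75 [330. 238.] 526 [ 0.369 -0.143  0.05 ]
lever_tab 0.72 [160. 310.] 737 [0.169 0.286 0.05 ]
shutter 0.98 [331. 226.] 611 [ 0.381 -0.137  0.063]
shutter 0.92 [253. 146.] 612 [0.576 0.063 0.063]
shutter 0.88 [227. 247.] 618 [0.319 0.115 0.063]
shutter_tab 0.86 [334. 226.] 555 [ 0.378 -0.139  0.063]
shutter_tab 0.73 [249. 148.] 599 [0.576 0.064 0.063]
shutter_tab 0.67 [232. 248.] 607 [0.319 0.115 0.063]
lens_cell 0.7 [310. 137.] 183 [ 0.618 -0.093  0.017]
post_holder 0.66 [222. 100.] 227 [0.712 0.134 0.035]
bottle 0.6 [114. 136.] 889 [0.593 0.397 0.101]
bottle 0.29 [254. 147.] 571 [0.576 0.061 0.063]
tube_rack 0.62 [443. 141.] 2436 [ 0.588 -0.422  0.052]
pipette 0.87 [124. 204.] 765 [0.449 0.394 0.025]
d
[... 744 characters left out ...]
4 [246. 204.] 418 [ 0.379 -0.14   0.059]
shutter_tab 0.72 [304. 266.] 549 [0.58  0.064 0.06 ]
shutter_tab 0.64 [332. 201.] 381 [0.325 0.111 0.059]
vial 0.68 [374. 277.] 249 [0.559 0.22  0.032]
vial 0.67 [238. 283.] 236 [ 0.626 -0.093  0.013]
lens_cell 0.52 [234. 286.] 221 [ 0.627 -0.094  0.013]
post_holder 0.55 [303. 279.] 3263 [0.597 0.058 0.032]
bottle 0.69 [462. 292.] 1649 [0.624 0.402 0.079]
bottle 0.22 [332. 330.] 404 [0.731 0.134 0.034]
tube_rack 0.97 [101. 248.] 3933 [ 0.612 -0.427  0.047]
tube_rack 0.56 [305. 264.] 651 [0.577 0.059 0.06 ]
pipette 0.58 [439. 262.] 610 [0.467 0.386 0.019]
pipette 0.29 [329. 247.] 43 [0.486 0.108 0.05 ]
driver 0.69 [174. 219.] 241 [ 0.426 -0.313  0.018]
```

```bash
python3 - <<'E'
from h import *
c=cap("top"); save(c,"top2.png",(150,80,390,270),3.3)
E
```

```text
(no output)
```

View pics/top1.png

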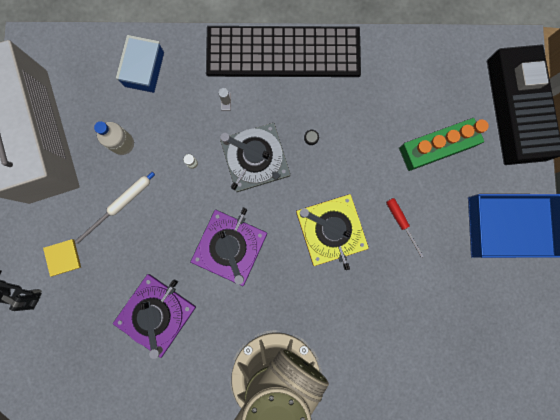

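View pics/top2.png

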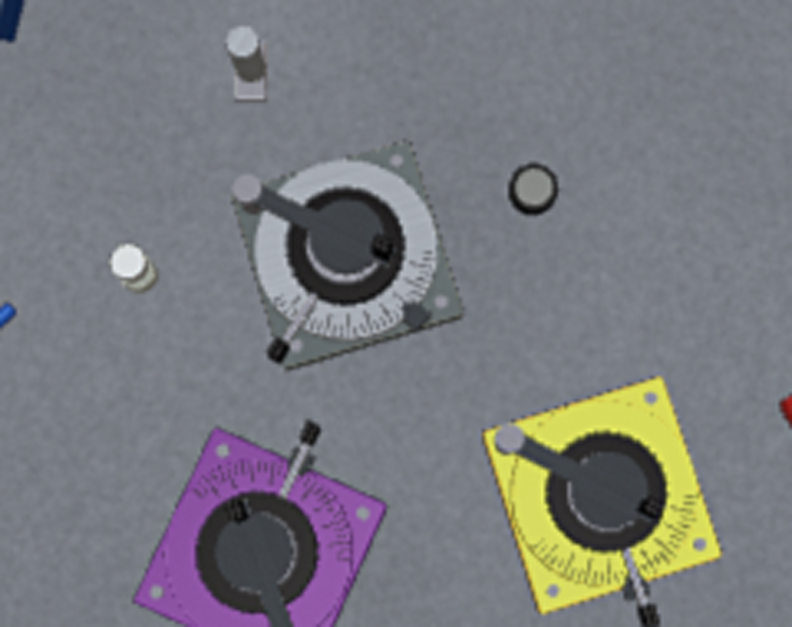

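The top view shows the grey housing amid two purple ones and a yellow one. In crop pixels its ring is at about (347,245), the lever tab at (278,350), the clip at (415,315), the shutter post at (247,190) and the shutter tab at (382,247). The vial is at (130,262) and the lens cell at (533,188).

```bash
python3 - <<'E'
from h import *
c=cap("top"); P=cloud(c)
f=lambda u,v:(150+(u+.5)/3.3-.5,80+(v+.5)/3.3-.5)
ctr=onz(c,f(346,245),.049); post=onz(c,f(247,190),.066)
print("ring",ctr,"post",post)
for n,p,z in [("lever",(278,350),.066),("clip",(415,315),.037),("stab",(382,243),.098),("vial",(128,262),.055),("lens",(533,187),.016),("postholder",(243,41),.069)]:
    w=onz(c,f(*p),z); print(n,w.round(4),"r",np.hypot(*(w-ctr)[:2]).round(4),"ang",np.degrees(np.arctan2(*(w-ctr)[1::-1])).round(1))
d=post-ctr; print(np.hypot(*d[:2]),"yaw",np.degrees(np.arctan2(d[1],d[0]))-45)
s=sense(); print(s["position"],s["tcp_rot"],s["contact_force"],s["time_s"]); print(cv2.Rodrigues(np.array(s["tcp_rot"]))[0].round(3))
w=cap("wrist"); print("wristcam",-w["R"].T@w["t"],w["R"].round(3))
E
```

```text
ring [0.56423313 0.0552236  0.049     ] post [0.60305567 0.13061511 0.066     ]
lever [0.4788 0.1053 0.066 ] r 0.099 ang 149.6
clip [0.5114 0.0016 0.037 ] r 0.0753 ang -134.5
stab [0.554  0.0262 0.098 ] r 0.0308 ang -109.4
vial [0.549  0.2225 0.055 ] r 0.168 ang 95.2
lens [ 0.6203 -0.0934  0.016 ] r 0.1588 ang -69.3
postholder [0.7208 0.1352 0.069 ] r 0.1758 ang 27.1
0.08480017526396302 yaw 17.75398752435222
[0.2479508  0.51882536 0.23134187] [6.94447813e-01 3.06381499e+00 1.49970685e-04] [ 0.02228759 -0.68839405  0.27884001] 1.5
[[-0.902  0.431  0.   ]
 [ 0.431  0.902  0.   ]
 [-0.     0.    -1.   ]]
wristcam [0.18354735 0.55052264 0.37302924] [[ 0.431  0.903  0.001]
 [ 0.865 -0.413  0.285]
 [ 0.258 -0.122 -0.958]]
```

Call:
step_arm --pt "-0.286 -0.193 -0.014 0" --pt "-0.286 -0.193 -0.014 0" --pt "-0.286 -0.193 -0.014 0" --pt "-0.286 -0.193 -0.014 0" --pt "-0.286 -0.193 -0.014 0" --pt "-0.286 -0.193 -0.014 0" --pt "-0.286 -0.193 -0.014 0" --pt "-0.286 -0.193 -0.014 0" --pt "-0.286 -0.193 -0.014 0" --pt "-0.286 -0.193 -0.014 0" --pt "-0.286 -0.193 -0.014 0" --pt "-0.286 -0.193 -0.014 0" --claw 1 --newtons 30

```text
time_s: 2.75
position: [0.5004, 0.0889, 0.2518]
tcp_rot: [0.695, 3.063, 0.001]
contact_force: [-0.1, 0.5, 0.2]
grip_width: -0.002
finger_force: 0.0
```

Call:
step_arm --pt "0 0 0 0" --pt "0 0 0 0" --pt "0 0 0 0"

```text
time_s: 3.05
position: [0.4992, 0.091, 0.2514]
tcp_rot: [-0.694, -3.063, -0.0]
contact_force: [0.1, -0.4, 0.0]
grip_width: 0.003
finger_force: 0.0
```

```bash
python3 - <<'E'
from h import *
c=cap("wrist"); save(c,"w1.png",None,1.4); s=sense(); print(s["time_s"],s["position"],s["tcp_rot"],s["grip_width"],s["contact_force"])
P=cloud(c)
for q in ["mount","ring","lever_tab","lever_mark","clip","shutter_post","shutter","shutter_tab","lens_cell","vial"]:
    for r in finder.masks_of("wrist",q)[:2]:
        m=r["mask"]; p=P[m&(c["range_z"]>0)]
        print(q,round(r["p"],2),np.round(r["location"]),m.sum(),np.round(np.median(p,0),3) if len(p) else None)
E
```

```text
3.1 [0.49904601 0.09138184 0.25143826] [-6.92376142e-01 -3.06386460e+00 -3.24575069e-04] 0.001654197939851206 [-0.15534041 -0.06558049 -0.42387209]
mount 0.83 [279. 231.] 14126 [0.541 0.077 0.034]
mount 0.83 [ 44. 163.] 15944 [ 0.388 -0.108  0.033]
ring 0.98 [282. 223.] 2887 [0.536 0.079 0.048]
ring 0.73 [229.  34.] 2941 [0.359 0.098 0.048]
lever_tab 0.77 [ 30. 156.] 2944 [ 0.378 -0.12   0.048]
lever_tab 0.7 [234.  33.] 3050 [0.36  0.098 0.048]
lever_mark 0.95 [230.  31.] 3246 [0.36  0.098 0.048]
lever_mark 0.94 [283. 224.] 2883 [0.536 0.079 0.048]
clip 0.87 [213. 225.] 308 [0.511 0.003 0.036]
clip 0.47 [239.  86.] 203 [0.399 0.094 0.036]
shutter_post 0.95 [280. 229.] 13879 [0.541 0.077 0.034]
shutter_post 0.95 [234.  42.] 13779 [0.365 0.105 0.033]
shutter 0.97 [231.  11.] 1451 [0.348 0.118 0.061]
shutter 0.7 [289. 257.] 2877 [0.564 0.073 0.061]
shutter_tab 0.93 [291. 257.] 2932 [0.564 0.073 0.061]
shutter_tab 0.64 [ 24. 174.] 2955 [ 0.392 -0.119  0.061]
vial 0.96 [417. 168.] 1007 [0.544 0.219 0.053]
```

View pics/w1.png

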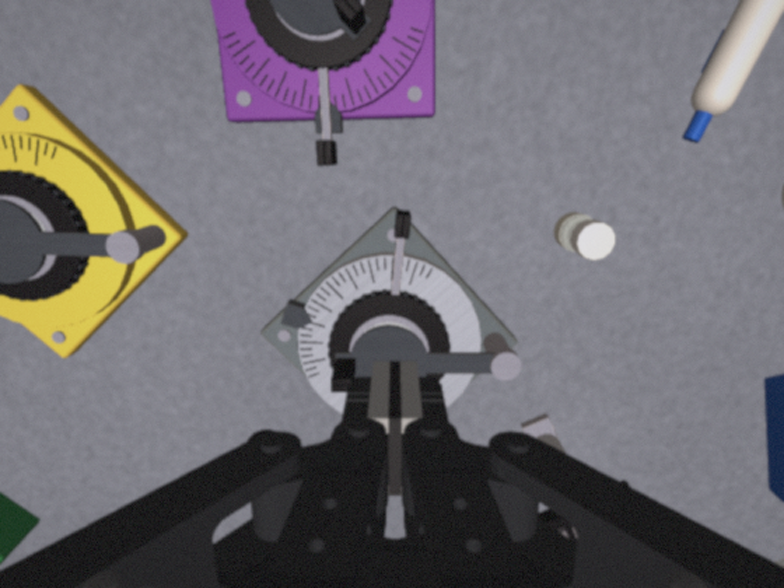

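The wrist view shows the grey housing. The lever tab is at about (403,220) on the picture, the clip at (295,315), the post top at (507,366) and the shutter tab at (345,372), partly behind the fingers. Next I fit the axis and the angles.

```bash
cat > fit.py <<'E'
from h import *
from scipy.optimize import least_squares
def fit(c,c0):
    P=cloud(c).reshape(-1,3); z=P[:,2]; ctr=np.array(c0,float)
    ctrs=[]
    for lo,hi,R in [(.030,.0375,.072),(.0455,.0525,.046)]:
        ctr_=np.array(c0,float)
        for _ in range(4):
            q=P[(z>lo)&(z<hi)][:,:2]; d=q-ctr_; r=np.hypot(*d.T); a=np.degrees(np.arctan2(*d.T[::-1]))%360
            E=[]
            for b in range(0,360,4):
                m=(a>=b)&(a<b+4)&(r<R+.008)
                if m.sum()>3: E.append(q[m][np.argmax(r[m])])
            E=np.array(E); 
            s=least_squares(lambda x:np.hypot(*(E-x[:2]).T)-R,ctr_,loss="soft_l1",f_scale=.001); ctr_=s.x
        ctrs.append(ctr_)
    return ctrs
E
python3 - <<'E'
from fit import *
c=cap("wrist"); cs=fit(c,(.564,.055)); print(cs)
def rep(ctr):
    for n,p,z in [("levertab",(403,212),.066),("leverarm",(398.5,265),.048),("clip",(295,315),.037),("post",(507,366),.066)]:
        w=onz(c,(p[0]/1.4,p[1]/1.4),z)[:2]-ctr; print(n,(w+ctr).round(4),np.hypot(*w).round(4),(np.degrees(np.arctan2(w[1],w[0]))%360).round(2))
for x in cs: rep(x)
r=[r for r in finder.masks_of("wrist","clip") if np.hypot(r["location"][0]-213,r["location"][1]-225)<20]
P=cloud(c)
if r:
    p=P[r[0]["mask"]]; d=p[:,:2]-cs[0]; rr=np.hypot(*d.T); a=np.degrees(np.arctan2(*d.T[::-1]))%360
    print("clip mask",rr.min(),rr.max(),np.percentile(a,[2,50,98]),a.mean(),np.percentile(p[:,2],[5,50,95]))
save(c,"w2.png",(180,130,330,270),5)
E
```

```text
[array([0.56441473, 0.05608987]), array([0.56404641, 0.05638549])]
levertab [0.4733 0.1108] 0.1063 149.0
leverarm [0.5081 0.0913] 0.0664 148.03
clip [0.5117 0.0025] 0.0752 225.46
post [0.6054 0.1316] 0.0859 61.49
levertab [0.4733 0.1108] 0.1058 149.04
leverarm [0.5081 0.0913] 0.0659 148.08
clip [0.5117 0.0025] 0.0751 225.82
post [0.6054 0.1316] 0.0858 61.18
clip mask 0.06388060912488275 0.08504720088034995 [218.9029874  224.62651436 231.83192547] 224.7467102119579 [0.02858216 0.03575935 0.0369479 ]
```

View pics/w2.png

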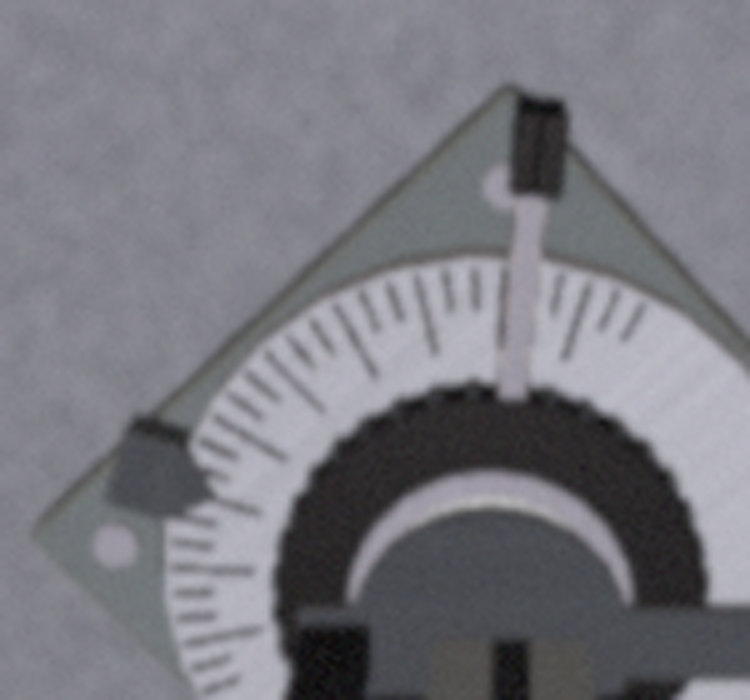

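Here the lever stands at about 148.5° in the world and the clip at about 225.3°. The axis is at (0.564, 0.056). I will turn, descend on the clockwise side of the lever tab, then push anticlockwise.

Call:
step_arm --pt "0.147 0.342 0 0" --pt "0 0 0 0.145" --pt "0 0 0 0.145" --pt "0 0 0 0.145" --pt "0 0 0 0.145" --pt "0 0 0.33 0" --pt "0 0 0.33 0" --pt "0 0 0.33 0" --pt "0 0 0.33 0" --pt "0 0 0.33 0" --pt "0 0 0.06 0" --pt "0 0 0 0"

```text
time_s: 4.9
position: [0.5004, 0.1349, 0.0454]
tcp_rot: [-1.367, -2.825, 0.003]
contact_force: [0.1, 0.5, 0.0]
grip_width: -0.001
finger_force: 0.0
```

```bash
cat > st.py <<'E'
from h import *
import sys
s=sense(); p=np.array(s["position"]); R=cv2.Rodrigues(np.array(s["tcp_rot"]))[0]; d=p[:2]-[.5642,.0562]
print(s["time_s"],p.round(4),"r",np.hypot(*d).round(4),"ang",(np.degrees(np.arctan2(d[1],d[0]))%360).round(2),"xyaw",(np.degrees(np.arctan2(R[1,0],R[0,0]))%360).round(2),"tilt",R[:,2].round(3),"F",np.round(s["contact_force"],1))
if len(sys.argv)>1:
    c=cap("wrist"); save(c,sys.argv[1],None,1.4)
E
python3 st.py w3.png
```

```text
4.9 [0.5004 0.1349 0.0454] r 0.1013 ang 129.01 xyaw 128.35 tilt [-0.003 -0.    -1.   ] F [0.1 0.5 0. ]
```

View pics/w3.png

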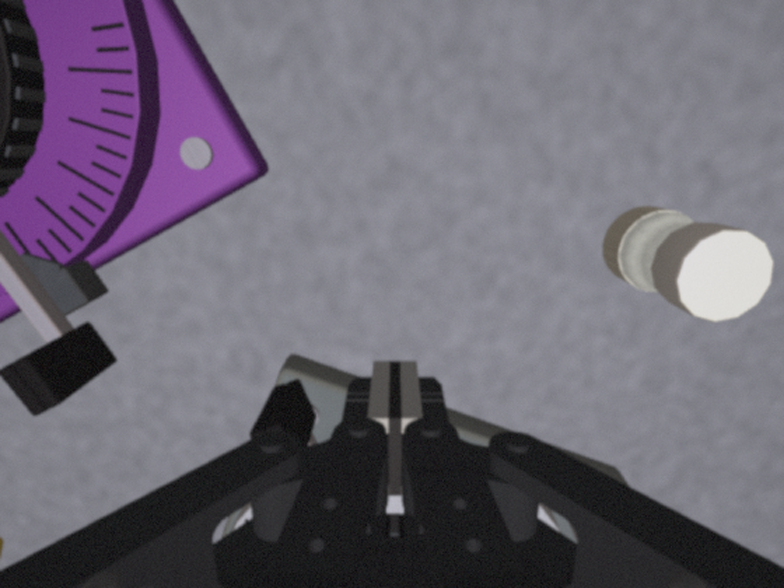

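The fingertip at (395,365) stands clear of the lever tab at (285,415), and the vial is well away. I start the arc with 4° per row.

Call:
step_arm --pt "-0.002 -0.0593 0 -0.0889" --pt "-0.002 -0.0593 0 -0.0889" --pt "-0.002 -0.0593 0 -0.0889" --pt "-0.002 -0.0593 0 -0.0889" --pt "-0.002 -0.0593 0 -0.0889" --pt "-0.002 -0.0593 0 -0.0889" --pt "-0.002 -0.0593 0 -0.0889" --pt "-0.002 -0.0593 0 -0.0889" --pt "-0.002 -0.0593 0 -0.0889" --pt "-0.002 -0.0593 0 -0.0889"

```text
time_s: 5.95
position: [0.4667, 0.076, 0.0491]
tcp_rot: [0.313, 3.122, 0.002]
contact_force: [-0.4, 0.9, -0.3]
grip_width: -0.007
finger_force: 0.8
```

```bash
python3 st.py; python3 - <<'E'
from h import *
c=cap("top"); P=cloud(c); save(c,"t3.png",(200,110,310,210),6)
E
```

```text
5.95 [0.4667 0.076  0.0491] r 0.0995 ang 168.52 xyaw 168.55 tilt [ 0.005  0.001 -1.   ] F [-0.4  0.9 -0.3]
```

View pics/t3.png

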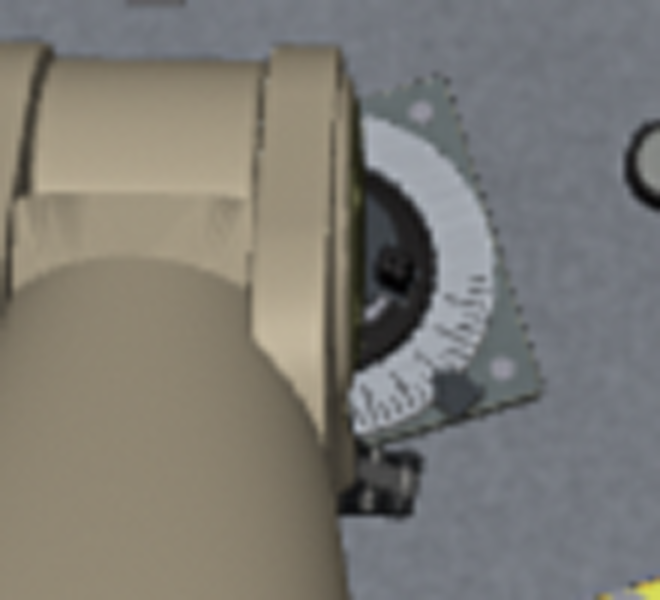

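Call:
step_arm --pt "-0.002 -0.0593 0 -0.0889" --pt "-0.002 -0.0593 0 -0.0889" --pt "-0.002 -0.0593 0 -0.0889" --pt "-0.002 -0.0593 0 -0.0889" --pt "-0.002 -0.0593 0 -0.0889" --pt "-0.002 -0.0593 0 -0.0889" --pt "-0.002 -0.0593 0 -0.0889" --pt "-0.002 -0.0593 0 -0.0889" --pt "0 0 0 0"

```text
time_s: 6.9
position: [0.4714, 0.0191, 0.0485]
tcp_rot: [-0.552, 3.088, -0.002]
contact_force: [0.2, 0.6, 0.2]
grip_width: -0.004
finger_force: 0.0
```

```bash
python3 st.py; python3 - <<'E'
from h import *
w=cap("wrist");t=cap("scene")
a=cv2.resize(w["color"],(400,300));b=cv2.resize(t["color"][170:350,180:420],(400,300))
cv2.imwrite("pics/c4.png",cv2.resize(np.hstack([a,b])[:,:,::-1],(800,300)))
E
```

```text
6.9 [0.4714 0.0191 0.0485] r 0.0999 ang 201.8 xyaw 200.27 tilt [ 0.005 -0.001 -1.   ] F [0.2 0.6 0.2]
```

View pics/c4.png

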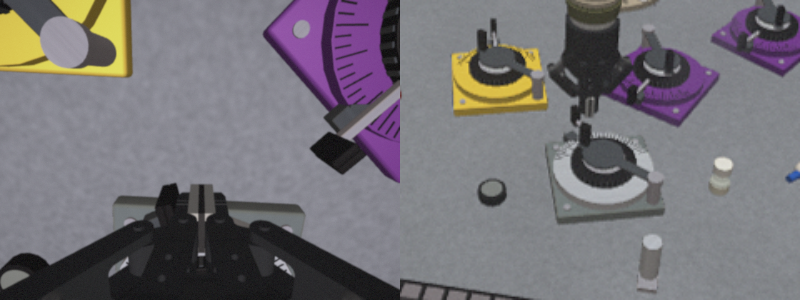

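In the wrist view the tab at (168,195) lies just left of the fingertips. The scene view shows the lever beside the gripper and still short of the clip. I measure its angle from depth.

```bash
cat > lev.py <<'E'
from h import *
C=np.array([.5642,.0562])
for n in ["wrist","scene"]:
    c=cap(n); P=cloud(c); ok=c["range_z"]>0
    d=P[...,:2]-C; r=np.hypot(d[...,0],d[...,1]); a=np.degrees(np.arctan2(d[...,1],d[...,0]))%360
    m=ok&(r>.088)&(r<.11)&(a>195)&(a<240)&(abs(P[...,2]-.066)<.004)
    k=ok&(r>.062)&(r<.088)&(P[...,2]>.0355)&(P[...,2]<.0395)&(a>213)&(a<238)
    arm=ok&(r>.055)&(r<.088)&(P[...,2]>.0455)&(P[...,2]<.051)&(a>195)&(a<240)
    for q,mm in [("tabtop",m),("clip",k),("arm",arm)]:
        if mm.sum()>3: print(n,q,mm.sum(),"ang",np.percentile(a[mm],[3,50,97]).round(2),"mean",a[mm].mean().round(2),"r",r[mm].mean().round(4))
E
python3 lev.py
```

```text
wrist tabtop 940 ang [195.56 212.31 215.91] mean 210.04 r 0.1032
wrist clip 67 ang [223.56 224.85 226.16] mean 224.82 r 0.0824
scene tabtop 35 ang [197.93 208.78 217.09] mean 207.94 r 0.0946
```

Call:
step_arm --pt "-0.001 -0.0445 0 -0.0667" --pt "-0.001 -0.0445 0 -0.0667" --pt "-0.001 -0.0445 0 -0.0667" --pt "0 -0.022 0 -0.033" --pt "0 0 0 0"

```text
time_s: 7.6
position: [0.4772, 0.003, 0.0465]
tcp_rot: [-0.834, 3.028, 0.0]
contact_force: [-0.5, 0.1, 0.1]
grip_width: 0.001
finger_force: 0.1
```

```bash
python3 st.py; python3 lev.py
```

```text
7.6 [0.4772 0.003  0.0465] r 0.102 ang 211.43 xyaw 210.81 tilt [ 0.  0. -1.] F [-0.5  0.1  0.1]
wrist tabtop 862 ang [204.85 221.28 225.18] mean 218.54 r 0.1048
scene tabtop 43 ang [205.46 218.74 226.46] mean 217.6 r 0.0963
scene clip 5 ang [229.1  230.92 232.87] mean 231.14 r 0.0751
scene arm 6 ang [224.04 225.5  228.44] mean 225.96 r 0.0744
```

Call:
step_arm --pt "0 0.12 0 0" --pt "0 0 -0.4 0" --pt "0 0 -0.4 0" --pt "0 0 -0.4 0" --pt "0 0 -0.4 0" --pt "0.2 0 0 0" --pt "0 0 0 0" --pt "0 0 0 0"

```text
time_s: 8.5
position: [0.4483, 0.0036, 0.2379]
tcp_rot: [0.835, -3.028, -0.001]
contact_force: [0.9, 0.8, -0.2]
grip_width: 0.001
finger_force: 0.0
```

```bash
cat > look.py <<'E'
from fit import *
import sys
c=cap("wrist"); cs=fit(c,(.5642,.0562)); print("centres",cs)
C=np.array([.5642,.0562]); C=np.mean(cs,0)
P=cloud(c); ok=c["range_z"]>0
d=P[...,:2]-C; r=np.hypot(d[...,0],d[...,1]); a=np.degrees(np.arctan2(d[...,1],d[...,0]))%360; z=P[...,2]
for q,mm in [("tabtop",(r>.088)&(r<.11)&(abs(z-.066)<.003)),("clip",(r>.062)&(r<.088)&(z>.0352)&(z<.039)),("arm",(r>.055)&(r<.088)&(z>.0455)&(z<.051))]:
    mm=mm&ok&(a>195)&(a<240)
    if mm.sum()>3: print(q,mm.sum(),"ang",np.percentile(a[mm],[3,50,97]).round(2),"mean",a[mm].mean().round(2),"r",r[mm].mean().round(4))
# unwrapped polar picture at z=.037: columns angle 195..245, rows r .055...11
A=np.linspace(200,250,600); Rr=np.linspace(.11,.05,300)
def pol(z):
    g=np.stack([C[0]+Rr[:,None]*np.cos(np.radians(A)),C[1]+Rr[:,None]*np.sin(np.radians(A)),np.full((300,600),z)],-1)
    q=(g@c["R"].T+c["t"])@c["K"].T; uv=(q[...,:2]/q[...,2:]).astype(np.float32)
    return cv2.remap(c["color"],uv,None,cv2.INTER_CUBIC)
cv2.imwrite("pics/"+sys.argv[1],np.vstack([pol(.037),pol(.048)])[:,:,::-1])
E
python3 look.py p1.png
```

```text
centres [array([0.56437981, 0.05568157]), array([0.56381986, 0.05542588])]
tabtop 173 ang [219.72 222.55 225.32] mean 222.47 r 0.0979
clip 127 ang [219.58 228.56 232.06] mean 227.32 r 0.0753
arm 161 ang [220.15 222.46 224.89] mean 222.48 r 0.0699
```

View pics/p1.png

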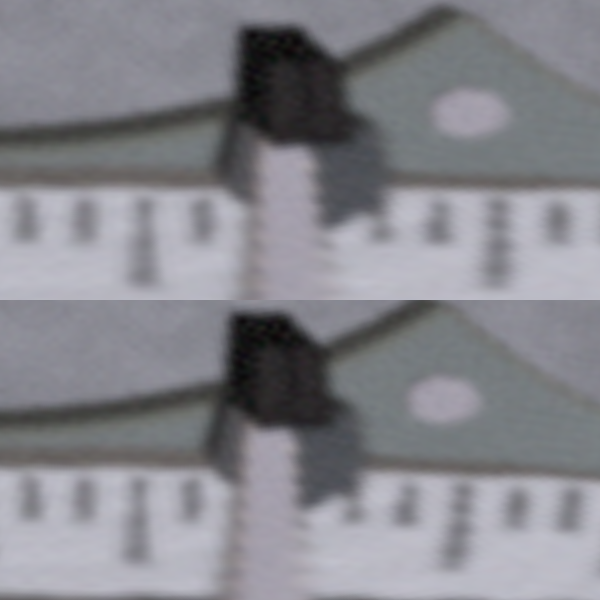

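The unrolled view shows the arm centred at about column 270 (222.5°) and the clip spanning about 225–386 (centre about 225.4°). That leaves about 2.9° to push.

Call:
step_arm --pt "-0.2 0 0 0" --pt "0 0 0.4 0" --pt "0 0 0.4 0" --pt "0 0 0.4 0" --pt "0 0 0.4 0" --pt "0 0 0 0" --pt "0 -0.06 0 -0.03" --pt "0 -0.06 0 -0.03" --pt "0 0 0 0" --pt "0 0 0 0"

```text
time_s: 9.55
position: [0.4779, 0.0031, 0.0474]
tcp_rot: [-0.906, 3.007, -0.0]
contact_force: [0.8, -0.0, 0.6]
grip_width: -0.001
finger_force: 0.0
```

```bash
python3 st.py
```

```text
9.55 [0.4779 0.0031 0.0474] r 0.1013 ang 211.61 xyaw 213.52 tilt [ 0.001  0.    -1.   ] F [ 0.8 -0.   0.6]
```

Call:
step_arm --pt "0 -0.02 0 0" --pt "0 -0.02 0 0" --pt "0 0 0 0" --pt "0 0 0 0"

```text
time_s: 9.95
position: [0.4799, -0.0011, 0.0464]
tcp_rot: [-0.907, 3.008, -0.0]
contact_force: [0.5, 0.1, -0.5]
grip_width: -0.002
finger_force: 0.1
```

```bash
python3 st.py; python3 lev.py
```

```text
9.95 [ 0.4799 -0.0011  0.0464] r 0.102 ang 214.2 xyaw 213.55 tilt [ 0. -0. -1.] F [ 0.5  0.1 -0.5]
wrist tabtop 857 ang [207.63 224.11 227.99] mean 221.14 r 0.1048
scene tabtop 45 ang [208.92 221.59 228.79] mean 220.03 r 0.0957
scene clip 6 ang [230.41 231.25 233.73] mean 231.76 r 0.0748
scene arm 14 ang [225.23 228.06 231.12] mean 227.97 r 0.0771
```

Call:
step_arm --pt "0 0.12 0 0" --pt "0 0 -0.4 0" --pt "0 0 -0.4 0" --pt "0 0 -0.4 0" --pt "0 0 -0.4 0" --pt "0.2 0 0 0" --pt "0 0 0 0" --pt "0 0 0 0"

```text
time_s: 10.85
position: [0.4511, -0.0018, 0.2378]
tcp_rot: [0.906, -3.008, -0.001]
contact_force: [0.4, -0.4, -0.7]
grip_width: 0.0
finger_force: 0.0
```

```bash
python3 look.py p2.png
```

```text
centres [array([0.56431845, 0.05573173]), array([0.56377711, 0.05516384])]
tabtop 177 ang [222.54 225.25 227.99] mean 225.27 r 0.0978
clip 128 ang [219.64 222.85 232.53] mean 225.13 r 0.0756
arm 153 ang [223.11 225.29 227.74] mean 225.36 r 0.07
```

View pics/p2.png

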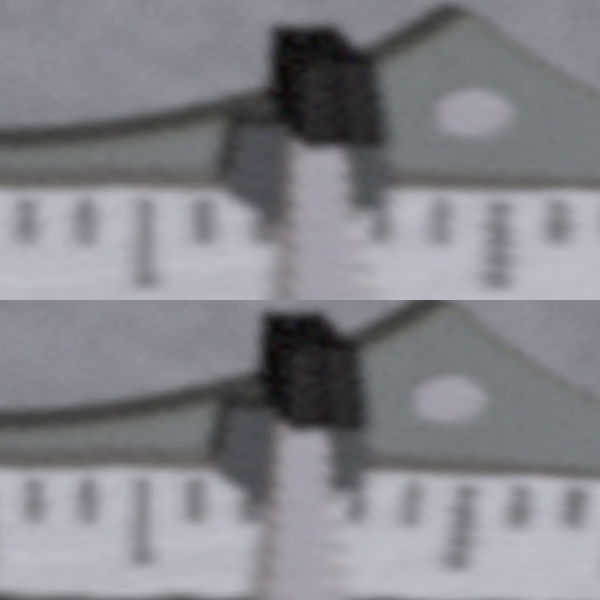

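The lever arm (columns 275–330) now lies over the clip (225–388), within about half a degree of its middle. I check the edge profile numerically.

```bash
cat >> look.py <<'E'
def prof(z,r0,r1):
    g=cv2.cvtColor(pol(z),cv2.COLOR_RGB2GRAY).astype(float); m=(Rr>r0)&(Rr<r1)
    return cv2.GaussianBlur(g[m].mean(0)[None],(0,0),4).ravel()
for z,r0,r1 in [(.037,.073,.077),(.037,.076,.080),(.037,.080,.084),(.048,.074,.078),(.048,.078,.083)]:
    p=prof(z,r0,r1); gr=np.gradient(p)
    pk=[(A[i].round(2),gr[i].round(2)) for i in range(5,595) if abs(gr[i])==abs(gr[max(0,i-12):i+13]).max() and abs(gr[i])>.4 and 214<A[i]<237]
    print(z,r0,r1,[(float(x),float(y)) for x,y in pk])
E
python3 look.py p3.png
```

```text
centres [array([0.56443459, 0.0557218 ]), array([0.56395868, 0.05527842])]
tabtop 175 ang [222.51 225.37 228.04] mean 225.28 r 0.098
clip 124 ang [219.57 222.8  231.98] mean 224.91 r 0.0762
arm 165 ang [223.   225.28 227.63] mean 225.3 r 0.0699
0.037 0.073 0.077 [(217.95, -1.51), (224.29, 3.72), (229.05, -3.92), (232.55, 0.99)]
0.037 0.076 0.08 [(218.03, -2.74), (224.29, 3.69), (228.8, -3.94), (232.3, 1.67)]
0.037 0.08 0.084 [(214.77, 0.45), (218.45, -3.1), (224.96, -1.25), (228.71, -1.32), (232.3, 2.96)]
0.048 0.074 0.078 [(215.36, -0.9), (218.7, -2.29), (223.04, 3.81), (227.55, -4.06), (230.47, 2.33), (233.64, -0.62)]
0.048 0.078 0.083 [(217.28, -2.36), (223.12, 4.02), (227.38, -4.17), (230.63, 1.5)]
```

The lever is at 225.3° and the clip's middle at about 225.5°, so the lever is set. Now the shutter: I go to the clockwise side of its tab, with the tip at z ≈ 76 mm, above the blade and the lever.

Call:
step_arm --pt "-0.238 0 0 0" --pt "-0.238 0 0 0" --pt "-0.238 0 0 0" --pt "0 0 0 -0.139" --pt "0 0 0 -0.139" --pt "0 0 0.337 0" --pt "0 0 0.337 0" --pt "0 0 0.337 0" --pt "0 0 0.337 0" --pt "0 0 0 0" --pt "0 0 0 0"

```text
time_s: 12.05
position: [0.5223, 0.0454, 0.0757]
tcp_rot: [1.228, -2.888, -0.003]
contact_force: [0.6, -0.3, 0.8]
grip_width: -0.003
finger_force: 0.0
```

```bash
sed -i 's/C=np.array(\[.5642,.0562\])/C=np.array([.5642,.0557])/' lev.py; cat > st2.py <<'E'
from h import *
import sys
s=sense(); p=np.array(s["position"]); R=cv2.Rodrigues(np.array(s["tcp_rot"]))[0]; O=np.array([.6048,.1302]); d=p[:2]-O
print(s["time_s"],p.round(4),"R",np.hypot(*d).round(4),"ang",(np.degrees(np.arctan2(d[1],d[0]))%360).round(2),"xyaw",(np.degrees(np.arctan2(R[1,0],R[0,0]))%360).round(2),"F",np.round(s["contact_force"],1),"|F|",np.linalg.norm(s["contact_force"]).round(1))
for n in ["scene","wrist","top"]:
    c=cap(n); P=cloud(c); d=P[...,:2]-O; r=np.hypot(d[...,0],d[...,1]); a=np.degrees(np.arctan2(d[...,1],d[...,0]))%360
    m=(c["range_z"]>0)&(r>.105)&(r<.128)&(abs(P[...,2]-.098)<.005)&(a>215)&(a<335)
    b=(c["range_z"]>0)&(r>.02)&(r<.11)&(abs(P[...,2]-.062)<.0035)&(a>215)&(a<335)
    for q,mm in (("tab",m),("blade",b)):
        if mm.sum()>3: print(n,q,mm.sum(),np.percentile(a[mm],[3,50,97]).round(1),r[mm].mean().round(4))
E
python3 st2.py
```

```text
12.05 [0.5223 0.0454 0.0757] R 0.1183 ang 225.78 xyaw 226.08 F [ 0.6 -0.3  0.8] |F| 1.0
scene tab 53 [220.1 232.2 247. ] 0.1127
scene blade 270 [228.  245.6 262.1] 0.0753
wrist tab 1249 [220.8 229.3 245.6] 0.124
wrist blade 801 [236.5 241.3 247.1] 0.1005
```

Call:
step_arm --pt "-0.002 -0.0686 0 -0.0889" --pt "-0.002 -0.0686 0 -0.0889" --pt "-0.002 -0.0686 0 -0.0889" --pt "-0.002 -0.0686 0 -0.0889" --pt "-0.002 -0.0686 0 -0.0889" --pt "-0.002 -0.0686 0 -0.0889" --pt "-0.002 -0.0686 0 -0.0889" --pt "-0.002 -0.0686 0 -0.0889" --pt "-0.002 -0.0686 0 -0.0889" --pt "-0.002 -0.0686 0 -0.0889"

```text
time_s: 13.2
position: [0.5982, 0.0118, 0.0788]
tcp_rot: [-2.146, 2.292, -0.003]
contact_force: [-1.1, 0.6, -0.3]
grip_width: -0.005
finger_force: 0.5
```

```bash
python3 st2.py
```

```text
13.2 [0.5982 0.0118 0.0788] R 0.1186 ang 266.81 xyaw 266.23 F [-1.1  0.6 -0.3] |F| 1.3
scene tab 47 [270.  274.5 279.4] 0.1165
scene blade 287 [260.7 277.7 294.2] 0.0778
wrist tab 924 [262.1 275.7 279.7] 0.1223
wrist blade 656 [267.9 285.3 290.4] 0.0794
```

Call:
step_arm --pt "-0.002 -0.0686 0 -0.0889" --pt "-0.002 -0.0686 0 -0.0889" --pt "-0.002 -0.0686 0 -0.0889" --pt "-0.002 -0.0686 0 -0.0889" --pt "-0.002 -0.0686 0 -0.0889" --pt "-0.002 -0.0686 0 -0.0889" --pt "-0.002 -0.0686 0 -0.0889" --pt "0 0 0 0"

```text
time_s: 14.15
position: [0.6539, 0.0218, 0.0774]
tcp_rot: [-2.635, 1.71, -0.002]
contact_force: [-0.9, 0.6, -0.4]
grip_width: -0.004
finger_force: 0.0
```

Call:
step_arm --pt "-0.001 -0.034 0 -0.0444" --pt "-0.001 -0.034 0 -0.0444" --pt "-0.001 -0.034 0 -0.0444" --pt "0 0 0 0"

```text
time_s: 14.55
position: [0.6641, 0.0272, 0.0772]
tcp_rot: [-2.72, 1.572, -0.002]
contact_force: [-1.2, 0.4, -0.7]
grip_width: 0.002
finger_force: 0.0
```

```bash
python3 st2.py
```

```text
14.55 [0.6641 0.0272 0.0772] R 0.1188 ang 299.91 xyaw 299.94 F [-1.2  0.4 -0.7] |F| 1.4
scene tab 45 [304.2 307.7 312.3] 0.1187
scene blade 309 [294.2 312.8 327.6] 0.0751
wrist tab 900 [294.6 307.7 312.1] 0.123
wrist blade 565 [299.2 318.2 322.5] 0.0828
```

Call:
step_arm --pt "0 -0.0257 0 -0.0333" --pt "0 -0.0257 0 -0.0333" --pt "0 -0.0257 0 -0.0333" --pt "0 0 0 0"

```text
time_s: 15.1
position: [0.6722, 0.0323, 0.0764]
tcp_rot: [-2.782, 1.46, -0.0]
contact_force: [-0.8, -0.5, 0.5]
grip_width: 0.0
finger_force: 0.0
```

Call:
step_arm --pt "0 -0.017 0 -0.022" --pt "0 0 0 0"

```text
time_s: 15.3
position: [0.6737, 0.0334, 0.0764]
tcp_rot: [-2.794, 1.436, -0.0]
contact_force: [-1.1, -0.6, -0.4]
grip_width: -0.003
finger_force: 0.1
```

Call:
step_arm --pt "0 -0.017 0 -0.022" --pt "0 0 0 0"

```text
time_s: 15.5
position: [0.6753, 0.0346, 0.0764]
tcp_rot: [-2.806, 1.412, 0.0]
contact_force: [0.0, -0.0, -0.2]
grip_width: 0.0
finger_force: 0.2
```

```bash
python3 st2.py
```

```text
15.5 [0.6753 0.0346 0.0764] R 0.1188 ang 306.38 xyaw 306.59 F [ 0.  -0.  -0.2] |F| 0.2
scene tab 47 [310.3 314.4 318.8] 0.1197
scene blade 306 [299.1 318.1 333.5] 0.0748
wrist tab 880 [301.1 313.  318.4] 0.1234
wrist blade 569 [305.3 324.4 328.7] 0.0832
```

Call:
step_arm --pt "0 -0.01 0 -0.01" --pt "0 0 0 0"

```text
time_s: 15.85
position: [0.6759, 0.035, 0.0764]
tcp_rot: [2.811, -1.401, -0.0]
contact_force: [-0.7, -0.7, -0.6]
grip_width: -0.002
finger_force: 0.6
```

Call:
step_arm --pt "0 -0.01 0 -0.01" --pt "0 0 0 0"

```text
time_s: 16.05
position: [0.6763, 0.0352, 0.0764]
tcp_rot: [2.815, -1.39, -0.002]
contact_force: [-3.3, -4.1, 1.0]
grip_width: -0.002
finger_force: 2.5
```

The force rose to 5 N, so the blade is at its stop. I back off, lift and check.

Call:
step_arm --pt "0 0.12 0 0" --pt "0 0.1 0 0" --pt "0 0 -0.4 0" --pt "0 0 -0.4 0" --pt "0 0 -0.4 0" --pt "0 0 -0.4 0" --pt "0.3 0 0 0" --pt "0.3 0 0 0" --pt "0 0 0 0" --pt "0 0 0 0"

```text
time_s: 17.05
position: [0.7003, -0.0379, 0.2676]
tcp_rot: [-2.816, 1.392, 0.001]
contact_force: [0.3, 0.5, -0.4]
grip_width: 0.001
finger_force: 0.0
```

```bash
python3 st2.py; sed -i 's/P=cloud(c); ok/P=cloud(c); save(c,"w9.png"); ok/' look.py; python3 look.py p4.png
```

```text
17.05 [ 0.7003 -0.0379  0.2676] R 0.1933 ang 299.6 xyaw 307.38 F [ 0.3  0.5 -0.4] |F| 0.7
scene tab 30 [314.6 317.1 319.4] 0.1178
scene blade 314 [299.5 318.4 333. ] 0.074
wrist tab 149 [314.5 316.7 319.1] 0.1166
wrist blade 953 [305.4 324.7 333.9] 0.0893
centres [array([0.56547834, 0.05582176]), array([0.5674401 , 0.05596723])]
tabtop 123 ang [222.36 225.24 227.98] mean 225.4 r 0.0986
clip 88 ang [225.2  228.32 232.09] mean 228.41 r 0.076
arm 128 ang [222.77 225.43 227.74] mean 225.33 r 0.0714
0.037 0.073 0.077 [(217.28, 0.74), (222.45, -2.67), (232.8, -1.06)]
0.037 0.076 0.08 [(218.53, 0.78), (222.54, -3.03), (232.64, -1.41), (236.81, 2.68)]
0.037 0.08 0.084 [(218.2, 1.03), (222.54, -3.07), (232.05, -1.14), (236.64, 2.21)]
0.048 0.074 0.078 [(223.62, 0.88), (227.63, -3.15)]
0.048 0.078 0.083 [(223.12, 1.04), (227.55, -2.92), (236.73, -1.02)]
```

View pics/w9.png

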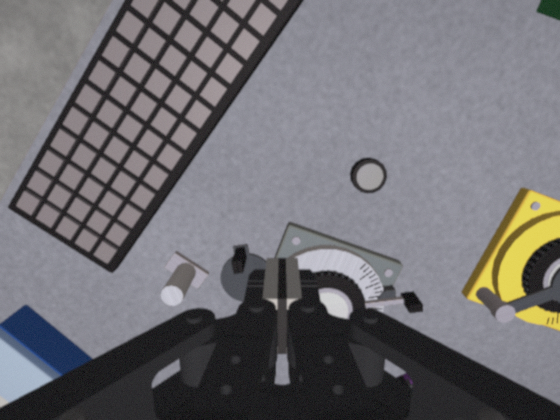

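The shutter blade is off the glass with its tab at (240,260), and the glass is open. The lever (410,302) is still on the clip at 225.4°, and the bystanders and the housing are in place.

```bash
python3 -c "
from h import *
print(ticket.sign_off())"
```

```text
the job is handed in; nothing more can be done
None
```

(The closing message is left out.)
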